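# Pack the four filled containers into their own trays

## Task

Pack the four filled, closed containers on the bench: set the slim tube, the standard jar, the wide squat jar and the oblong case each into the white tray of its own shape and size (narrow square, middle square, wide square, oblong), standing upright, flat on the tray's floor and let go. Set each one down rather than dropping it, and leave the two open, empty jars where they stand.

Things in the scene. Friction and masses are not known exactly. Their poses are not given: they have to be found in the camera images.
- tube: Slim closed tube, a cylinder 32 mm in diameter and 90 mm tall, ribbed lid. Black plastic; origin at the centre of its underside, z up through the lid. It goes in tube_tray. 40 to 85 g. All ten things stand on the bench at the start, ahead of the robot; their places are mixed at every start, centres at least 135 mm apart.
- jar: Standard closed jar, a cylinder 48 mm in diameter and 75 mm tall, flat ribbed lid. Black plastic; origin at the centre of its underside, z up through the lid. It goes in jar_tray. 80 to 170 g.
- squat_jar: Wide squat closed jar, a cylinder 62 mm in diameter and 42 mm tall, flat ribbed lid. Black plastic; origin at the centre of its underside, z up through the lid. It goes in squat_tray. 90 to 185 g.
- case: Oblong closed box, 84 mm long (its x), 44 mm wide (its y), 36 mm tall, a thin grey panel on the lid. Black plastic; origin at the centre of its underside, z up through the lid. It goes lengthwise in case_tray, either way round. 75 to 155 g.
- open_jar: Empty jar without lid, 48 mm in diameter, 60 mm tall, open mouth on top, walls 3 mm, white paper lining inside, loose. Leave it alone. Origin at the centre of its underside.
- open_squat_jar: Empty wide jar without lid, 62 mm in diameter, 32 mm tall, open mouth on top, walls 3 mm, white paper lining inside, loose. Leave it alone. Origin at the centre of its underside.
- tube_tray: Low white plastic tray, open on top, fixed to the bench, outside height 12 mm, walls 4 mm thick, inner floor 4 mm above the bench; origin at the centre of its underside, x and y along its sides. Smallest square: inside 54 x 54 mm, outside 62 x 62 mm. For the slim tube.
- jar_tray: Low white plastic tray, open on top, fixed to the bench, outside height 12 mm, walls 4 mm thick, inner floor 4 mm above the bench; origin at the centre of its underside, x and y along its sides. Middle square: inside 72 x 72 mm, outside 80 x 80 mm. For the standard jar.
- squat_tray: Low white plastic tray, open on top, fixed to the bench, outside height 12 mm, walls 4 mm thick, inner floor 4 mm above the bench; origin at the centre of its underside, x and y along its sides. Largest square: inside 90 x 90 mm, outside 98 x 98 mm. For the wide squat jar.
- case_tray: Low white plastic tray, open on top, fixed to the bench, outside height 12 mm, walls 4 mm thick, inner floor 4 mm above the bench; origin at the centre of its underside, x and y along its sides. Oblong: inside 108 mm (its x) x 68 mm (its y), outside 116 x 76 mm. For the oblong case.
There are look-alikes about, which are no part of the job. Leave any green look-alike of the jar alone.

How it is judged (in metres and radians):
At the end, for the whole second after the job is handed in: Each of the four containers stands in its own tray: centre within 22 mm of the tray's centre, underside less than 9 mm above the bench (on the tray's floor), upright within 0.1 rad, at rest; the case lies lengthwise (within 0.6 rad) in its tray; both open jars are within 20 mm of where they began (horizontal distance between tube and tube_tray below 0.022 m and height (world z) of each of tube, jar, squat_jar, case below 0.009 m and angle between each of tube, jar, squat_jar, case's own z axis and vertical below 0.1 rad and linear speed of each of tube, jar, squat_jar, case below 0.02 m/s and angular speed of each of tube, jar, squat_jar, case below 0.2 rad/s and horizontal distance between jar and jar_tray below 0.022 m and horizontal distance between squat_jar and squat_tray below 0.022 m and horizontal distance between case and case_tray below 0.022 m and angle between the x axis of case and the x axis of case_tray, either way round below 0.6 rad and distance of each of open_jar, open_squat_jar from where it was at the start of the episode below 0.02 m); the robot touches nothing.
It fails at once if an open jar is moved more than 20 mm or tipped (distance of any of open_jar, open_squat_jar from where it was at the start of the episode above 0.02 m or angle between any of open_jar, open_squat_jar's own z axis and vertical above 0.3 rad).
It fails at once if a container falls freely while more than 30 mm above the bench (dropped) ((height (world z) of tube above 0.03 m and contact force between tube and anything else below 0.01 N) or (height (world z) of jar above 0.03 m and contact force between jar and anything else below 0.01 N) or (height (world z) of squat_jar above 0.03 m and contact force between squat_jar and anything else below 0.01 N) or (height (world z) of case above 0.03 m and contact force between case and anything else below 0.01 N)).
It also fails if it takes over 109 s, if anything falls off the work surface, if the arm or the gripper's body presses on something with over 40 N, if the wrist force passes 120 N, or if a joint passes its speed limit or range.

## Robot

A 7-joint arm with a two-finger parallel gripper is mounted at the origin on the work surface. World frame = base frame: x ahead of the robot, y to its left, z up, the work surface at z = 0. Lengths are in m, angles in degrees, forces in N, time in s.
With the tool pointing down it reaches from about 0.425 to 0.875 m from the base axis. Payload 4.7 kg.
Tool frame: the origin (TCP) lies between the finger pads; the fingertips stand 8 mm ahead of it and the grasp point (between the pads) lies 11 mm behind it (env.tip_extent is the distance from the TCP to the fingertips, in m); z points along the fingers, y is the line along which they close (so a half turn about z gives the same grasp; the last joint's range is limited). The gripper opens to 87 mm and grips with 3 to 60 N. Pads are 19 mm wide; open, the fingers measure 117 mm over their backs; the gripper's body (75 mm by 190 mm) begins 51 mm behind the grasp point.
Start: joints at [-73.849, 18.392, -4.016, 83.108, 1.295, 78.541, -3.26], TCP at [0.172, 0.627, 0.231] pointing down, gripper open.
Joint ranges: [-163.93, 163.93], [-17.29, 119.83], [-79.2, 71.16], [3.27, 140.29], [-89.18, 269.18], [5.43, 117.66], [-154.24, 154.24]. Speed limits (degrees/s): [147.25, 147.25, 180, 180, 180, 180, 180].

## Interface

Orientations are given as [roll, pitch, yaw] about the fixed x, y, z axes, in that order (R = Rz(yaw) Ry(pitch) Rx(roll)).
In Python, from cell import sensors, vision, workorder, env gives the robot as it stands.
- The arm moves only by the tool drive_tool, never from a script. Its argument "moves" is a list of rows, each an object of numbers: "x", "y", "z": the shift along the tool's x, y, z in mm; "rx", "ry", "rz": the turn, a rotation vector about the tool's x, y, z in rad; "fingers": the closure, from -1 (fully open) to 1 (shut). In form: [{"x": .., "y": .., "z": .., "rx": .., "ry": .., "rz": .., "fingers": ..}, ...]. A call has 1 to 20 rows; each row is the pose to reach, as a shift and turn from the pose commanded when the call began, along the tool's axes at that moment; what a row does not reach only later rows make up. A row lasts 1/8 s, in which the tool goes at most 62.5 mm and 10.7 degrees, less where a joint would pass 70% of its speed; a pose out of reach is approached as far as the arm can. A call with a gripper value outside its range is refused whole. The fingers move at their own pace and stop on an object; "force" is the grip in N (left out, the last holds). Time passes only in rows, so rows that repeat a pose let the fingers close. It gives the time, the measured TCP pose, the force, the opening and the grip force at its end, in the units of the state.
- sensors.get_obs(): the state, without advancing time (a new reading comes with each control period).
- vision.read_camera(name): name is "scene" or "top"; returns a dict with "image" (480x640x3 uint8, red, green, blue), "fx", "fy", "cx", "cy" (pixels), "R" (3x3) and "t" (3): a world point X has camera coordinates R X + t. Camera axes: x right, y down, z forward; pixel columns grow to the right and rows downward; lengths in m; the calibration is good to about 2 mm. A picture is of the moment at which its call begins. There is no depth.
- workorder.sign_off(): hands the job in; it is judged then, once.
The state is a dict: "time_s": time; "qpos": joint angles; "joint_velocities": joint speeds; "effort": joint torques, N m; "tool_pos": TCP position; "tool_rot": TCP orientation; "force": force on the tool from outside, world axes, zero at the start; "wrist_torque": the same for the moment, N m; "grip_width": finger opening in m; "grasp_force": force on a finger pad.
Only numpy, scipy, OpenCV 4.12 (cv2) and the standard library are available. Lean on these libraries where they do the work, as an engineer would, in place of code of your own. Each camera call takes 0.05 s, during which the arm holds its last target. There are 200 camera calls.

## Working session

There is one attempt and no reset: what is moved stays moved. The work goes in short steps, Python scripts to look and compute and a tool call to move; the robot and the scene stay as the last step left them, time stands still between calls to the robot, and variables do not carry over. Pictures are saved under pics/ and viewed, at most 14 in all, crops included, and the job is handed in when it is done.

Besides the shell and the picture viewer there is one more tool, called after "Emit:" by a JSON object that holds its "method" and its "body", one argument or row to a line. drive_tool: Moves the arm, as the interface text tells. Its arguments: {"type":"object","properties":{"moves":{"type":"array"},"force":{"type":"number"}},"required":["moves"]}

```bash
mkdir -p pics; ls; python3 - <<'E'
from cell import sensors, vision, env
import cv2,pickle
o=sensors.get_obs();print(o['time_s'],o['tool_pos'],o['tool_rot'],o['grip_width'],env.tip_extent)
for n in('top','scene'):
    c=vision.read_camera(n);pickle.dump(c,open(f'{n}.pkl','wb'));cv2.imwrite(f'pics/{n}0.png',c['image'][:,:,::-1])
    print(n,c['fx'],c['fy'],c['cx'],c['cy'],c['R'],c['t'])
E
```

```text
pics
0.0 [0.17190602 0.62628773 0.22945565] [-1.79889187e+02  6.91955708e-03  1.64659795e+02] 0.087171486200471 0.008
top 576.3560054164825 576.3560054164825 311.36945052826235 238.67628773653612 [[ 0.01000246 -0.99986691 -0.01288823]
 [-0.99506577 -0.00868043 -0.09883708]
 [ 0.09871205  0.01381325 -0.99502016]] [0.01440123 0.52760075 1.28065009]
scene 596.9446514344374 596.9446514344374 313.71458412796596 238.7362310443572 [[-0.67574589  0.73685112 -0.02044299]
 [ 0.43528736  0.37650168 -0.81778444]
 [-0.59488856 -0.56151305 -0.57516145]] [ 0.35235219 -0.19548346  1.5529964 ]
```

View pics/top0.png

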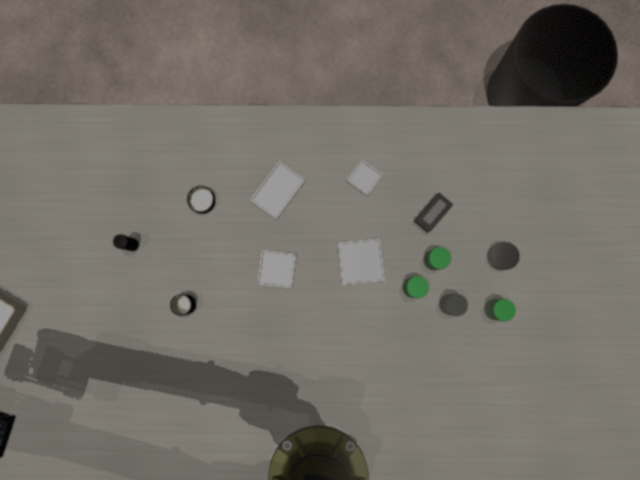

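View pics/scene0.png

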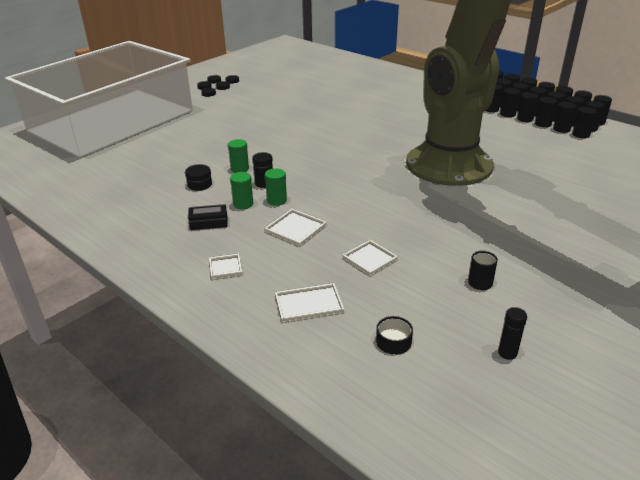

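The top view shows these objects:

- **Containers:** tube (125,242), jar (454,304), squat jar (503,256), case (433,213).
- **Open jars, white inside:** (201,200) and (183,304).
- **Trays:** case (278,190), tube (365,178), jar (277,269), squat (361,262).
- **Jar-like candidates:** the green look-alikes (438,258), (417,287) and (503,310), and the black open jar (183,304). The black, lidded one at (454,304) fits the description.

Next I'll measure these and check the jar in a crop.

```bash
cat > h.py <<'E'
import numpy as np,cv2
def ray(c,uv,z):
    uv=np.atleast_2d(uv).astype(float)
    d=np.c_[(uv[:,0]-c['cx'])/c['fx'],(uv[:,1]-c['cy'])/c['fy'],np.ones(len(uv))]@c['R']
    o=-c['R'].T@c['t']
    return (o+d*((z-o[2])/d[:,2])[:,None])[:,:2]
def blob(mask,uv,r=45):
    n,l,s,ce=cv2.connectedComponentsWithStats(mask.astype(np.uint8))
    i=min((i for i in range(1,n) if s[i,4]>60),key=lambda i:np.hypot(*(ce[i]-uv)))
    c,_=cv2.findContours((l==i).astype(np.uint8),cv2.RETR_EXTERNAL,cv2.CHAIN_APPROX_NONE)
    return max(c,key=len)[:,0]
def cen(c,cont,z):
    P=ray(c,cont,z).astype(np.float32)*1000
    h=cv2.convexHull(P);m=cv2.moments(h);rc=cv2.minAreaRect(P)
    e=cv2.boxPoints(rc);e=max((e[1]-e[0],e[2]-e[1]),key=np.linalg.norm)
    return [round(m['m10']/m['m00'],1),round(m['m01']/m['m00'],1)],'rect',[round(float(x),1) for x in (*rc[0],*rc[1])],'longax',round(float(np.degrees(np.arctan2(e[1],e[0]))),1)
E
cat > m.py <<'E'
import pickle;from h import *
for n,D in {'top':dict(tube=(125,242,45,0),jar=(454,304,37.5,0),squat=(503,256,21,0),case=(433,213,18,0),ojar=(183,304,30,0),osq=(201,200,16,0),g1=(438,258,37,1),g2=(417,287,37,1),g3=(503,310,37,1),case_tray=(278,190,11,2),tube_tray=(365,178,11,2),jar_tray=(277,269,11,2),squat_tray=(361,262,11,2)),
 'scene':dict(tube=(512,335,45,0),jar=(262,168,37.5,0),squat=(198,177,21,0),case=(208,216,18,0),case_tray=(310,302,11,2),tube_tray=(226,267,11,2),jar_tray=(370,258,11,2),squat_tray=(295,227,11,2))}.items():
    c=pickle.load(open(n+'.pkl','rb'));im=c['image'];v=im.max(2).astype(int);g=(im[...,1].astype(int)-im[...,0])
    b=cv2.medianBlur(im,41).max(2).astype(int)
    M=[(v<(82 if n=='top' else 75))&(g<25),g>25,(v>(b+10))&(g<20)&(im[...,2]>150)]
    vis=im.copy()
    for k,(x,y,z,t) in D.items():
        q=blob(M[t],(x,y));print(n,k,*cen(c,q,z/1000));cv2.drawContours(vis,[q],-1,[255,0,0] if t<2 else [0,0,255],1)
    s=vis[150:345,100:530] if n=='top' else vis[120:375,170:550]
    s=cv2.resize(s,None,fx=800/s.shape[1],fy=800/s.shape[1],interpolation=cv2.INTER_NEAREST)
    cv2.imwrite(f'pics/{n}1.png',s[:,:,::-1])
E
python3 m.py; python3 -c "
import pickle;i=pickle.load(open('top.pkl','rb'))['image']
for p in [(454,304),(503,256),(125,242),(410,320),(365,178),(277,269),(60,370)]:print(p,i[p[1],p[0]])"
```

```text
top tube [515.2, 433.2] rect [513.4, 434.8, 38.3, 59.0] longax -89.5
top jar [383.7, -295.6] rect [383.8, -295.0, 59.6, 48.6] longax 89.1
top squat [493.0, -414.2] rect [493.5, -414.1, 67.5, 61.6] longax 88.8
top case [591.2, -257.3] rect [591.1, -257.1, 45.1, 89.9] longax -40.4
top ojar [378.0, 304.5] rect [378.4, 305.7, 51.1, 58.5] longax -88.3
top osq [617.2, 274.6] rect [617.1, 275.0, 63.0, 65.1] longax -89.5
top g1 [486.1, -267.4] rect [486.6, -267.6, 46.8, 47.3] longax -0.6
top g2 [421.4, -217.0] rect [421.5, -216.9, 46.6, 49.0] longax -89.5
top g3 [372.3, -408.3] rect [372.7, -408.5, 46.1, 48.7] longax -89.4
top case_tray [668.8, 82.4] rect [665.4, 82.0, 62.5, 42.9] longax 55.6
top tube_tray [672.9, -101.3] rect [673.0, -101.0, 45.4, 45.0] longax 54.2
top jar_tray [458.4, 97.7] rect [458.3, 97.5, 67.2, 67.1] longax 83.4
top squat_tray [443.1, -62.8] rect [442.0, -60.2, 32.1, 19.3] longax 45.4
scene tube [509.6, 432.8] rect [510.8, 433.5, 128.0, 33.6] longax 19.1
scene jar [379.2, -304.5] rect [383.0, -297.7, 177.1, 46.0] longax 47.3
scene squat [493.7, -413.7] rect [493.5, -412.6, 132.7, 61.8] longax 56.6
scene case [592.0, -257.0] rect [592.3, -257.1, 94.5, 87.0] longax 49.8
scene case_tray [643.3, 99.4] rect [643.1, 99.4, 76.0, 116.3] longax -35.4
scene tube_tray [674.2, -102.4] rect [674.0, -102.1, 62.5, 62.6] longax -36.1
scene jar_tray [459.7, 98.4] rect [459.7, 98.4, 80.6, 80.2] longax 83.7
scene squat_tray [478.4, -94.7] rect [478.4, -94.6, 98.7, 98.3] longax 6.3
(454, 304) [71 70 65]
(503, 256) [59 57 54]
(125, 242) [33 32 30]
(410, 320) [123 120 112]
(365, 178) [152 152 152]
(277, 269) [154 154 155]
(60, 370) [85 83 76]
```

View pics/top1.png

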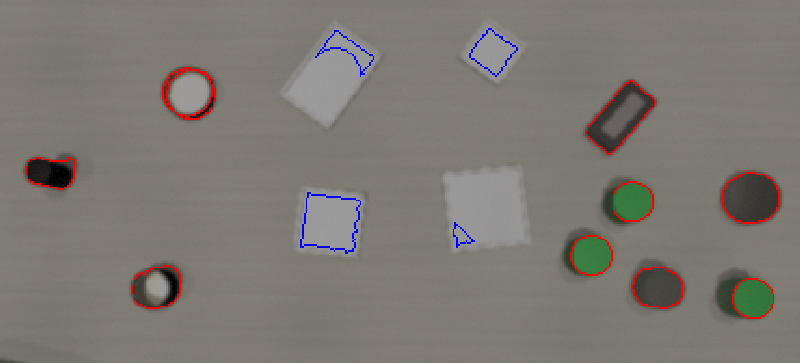

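View pics/scene1.png

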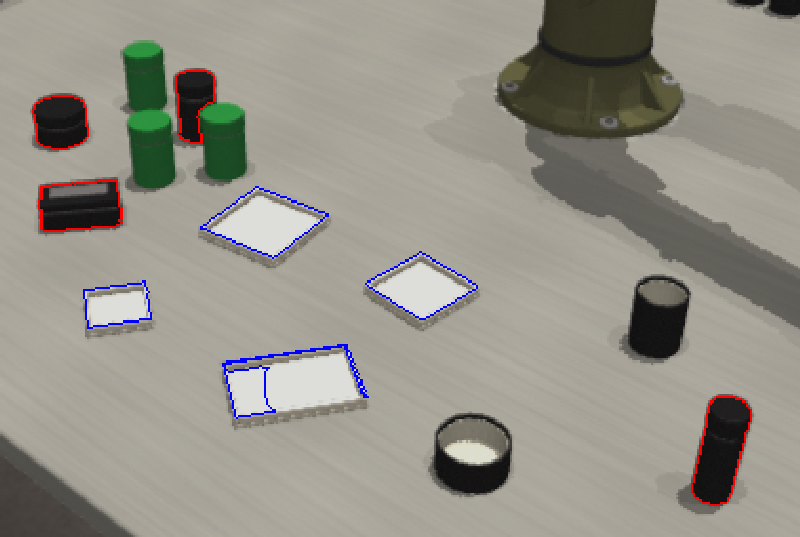

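All trays match their given sizes in the scene view (116x76, 62, 80, 98 mm), and the containers agree across both views. The lidded black jar at scene pixel (262,168) is confirmed. I'll start with the tube.

Emit:
{"method": "drive_tool", "body": {
  "moves": [
    {"x":-95,"y":-24,"z":20,"rz":0.15,"fingers":-1},
    {"x":-140,"y":-36,"z":40,"rz":0.3,"fingers":-1},
    {"x":-190,"y":-48,"z":50,"rz":0.45,"fingers":-1},
    {"x":-240,"y":-61,"z":60,"rz":0.6,"fingers":-1},
    {"x":-290,"y":-74,"z":70,"rz":0.6,"fingers":-1},
    {"x":-340,"y":-87,"z":79,"rz":0.6,"fingers":-1},
    {"x":-378,"y":-97,"z":79,"rz":0.6,"fingers":-1},
    {"x":-378,"y":-97,"z":79,"rz":0.6,"fingers":-1},
    {"x":-378,"y":-97,"z":79,"rz":0.6,"fingers":-1},
    {"x":-378,"y":-97,"z":79,"rz":0.6,"fingers":-1}
  ],
  "force": 20
}}

```text
invalid input at $.moves[0]: expected keys x, y, z, rx, ry, rz, fingers
```

```bash
cat > go.py <<'E'
# usage: go.py x y z yaw -> shift in tool axes
import sys,numpy as np
from scipy.spatial.transform import Rotation as R
from cell import sensors
o=sensors.get_obs();p=np.array(o['tool_pos']);r=R.from_euler('xyz',o['tool_rot'],degrees=True)
print('t',round(o['time_s'],2),(p*1000).round(1),np.round(o['tool_rot'],2),'w',round(o['grip_width']*1000,1),'F',np.round(o['force'],1),'g',round(o['grasp_force'],1))
a=[float(v) for v in sys.argv[1:]]
for x,y,z,w in zip(*[iter(a)]*4):
    print((x,y,z,w),'->',r.inv().apply(np.array([x,y,z])-p*1000).round(1),'rot',(r.inv()*R.from_euler('xyz',[180,0,w],degrees=True)).as_rotvec().round(3))
E
python3 go.py 511 433 44 130
```

```text
t 0.1 [171.9 626.4 229.6] [-179.9     0.    164.66] w 87.1 F [-0.8 -0.5  0. ] g 0.0
(511.0, 433.0, 44.0, 130.0) -> [-378.2  -96.5  185.8] rot [-0.002  0.001  0.605]
```

Emit:
{"method": "drive_tool", "body": {
  "moves": [
    {"x":-50,"y":-12,"z":20,"rx":0,"ry":0,"rz":0.15,"fingers":-1},
    {"x":-100,"y":-25,"z":40,"rx":0,"ry":0,"rz":0.3,"fingers":-1},
    {"x":-150,"y":-38,"z":50,"rx":0,"ry":0,"rz":0.45,"fingers":-1},
    {"x":-200,"y":-51,"z":60,"rx":0,"ry":0,"rz":0.6,"fingers":-1},
    {"x":-250,"y":-64,"z":70,"rx":0,"ry":0,"rz":0.6,"fingers":-1},
    {"x":-300,"y":-77,"z":79,"rx":0,"ry":0,"rz":0.6,"fingers":-1},
    {"x":-350,"y":-90,"z":79,"rx":0,"ry":0,"rz":0.6,"fingers":-1},
    {"x":-378,"y":-97,"z":79,"rx":0,"ry":0,"rz":0.6,"fingers":-1},
    {"x":-378,"y":-97,"z":79,"rx":0,"ry":0,"rz":0.6,"fingers":-1},
    {"x":-378,"y":-97,"z":79,"rx":0,"ry":0,"rz":0.6,"fingers":-1}
  ],
  "force": 20
}}

```text
time_s: 1.35
tool_pos: [0.5094, 0.4344, 0.1511]
tool_rot: [-179.9, -0.1, 130.4]
force: [-0.3, 0.7, 0.6]
grip_width: 0.0869
grasp_force: 0.0
```

```bash
python3 go.py 511 433 44 130
```

```text
t 1.35 [509.4 434.4 151.1] [-1.7994e+02 -8.0000e-02  1.3036e+02] w 86.9 F [-0.3  0.7  0.6] g 0.0
(511.0, 433.0, 44.0, 130.0) -> [ -2.2   0.5 107.1] rot [-0.001 -0.001  0.006]
```

Emit:
{"method": "drive_tool", "body": {
  "moves": [
    {"x":-2,"y":0,"z":40,"rx":0,"ry":0,"rz":0,"fingers":-1},
    {"x":-2,"y":0,"z":80,"rx":0,"ry":0,"rz":0,"fingers":-1},
    {"x":-2,"y":0,"z":107,"rx":0,"ry":0,"rz":0,"fingers":-1},
    {"x":-2,"y":0,"z":107,"rx":0,"ry":0,"rz":0,"fingers":-1},
    {"x":-2,"y":0,"z":107,"rx":0,"ry":0,"rz":0,"fingers":1},
    {"x":-2,"y":0,"z":107,"rx":0,"ry":0,"rz":0,"fingers":1},
    {"x":-2,"y":0,"z":107,"rx":0,"ry":0,"rz":0,"fingers":1},
    {"x":-2,"y":0,"z":107,"rx":0,"ry":0,"rz":0,"fingers":1},
    {"x":-2,"y":0,"z":107,"rx":0,"ry":0,"rz":0,"fingers":1},
    {"x":-2,"y":0,"z":107,"rx":0,"ry":0,"rz":0,"fingers":1}
  ],
  "force": 20
}}

```text
time_s: 2.6
tool_pos: [0.5123, 0.4318, 0.0447]
tool_rot: [180.0, -0.0, 130.3]
force: [0.8, 0.2, -0.1]
grip_width: 0.0352
grasp_force: 0.4
```

```bash
python3 go.py 511 433 150 130 674 -102 150 90
```

```text
t 2.6 [512.3 431.8  44.7] [179.98  -0.   130.28] w 35.2 F [ 0.8  0.2 -0.1] g 0.4
(511.0, 433.0, 150.0, 130.0) -> [   1.7   -0.2 -105.3] rot [ 0.    -0.     0.005]
(674.0, -102.0, 150.0, 90.0) -> [-511.8 -221.7 -105.4] rot [ 0.    -0.     0.703]
```

Emit:
{"method": "drive_tool", "body": {
  "moves": [
    {"x":0,"y":0,"z":0,"rx":0,"ry":0,"rz":0,"fingers":1},
    {"x":0,"y":0,"z":0,"rx":0,"ry":0,"rz":0,"fingers":1},
    {"x":0,"y":0,"z":0,"rx":0,"ry":0,"rz":0,"fingers":1},
    {"x":0,"y":0,"z":-10,"rx":0,"ry":0,"rz":0,"fingers":1},
    {"x":0,"y":0,"z":-30,"rx":0,"ry":0,"rz":0,"fingers":1},
    {"x":0,"y":0,"z":-60,"rx":0,"ry":0,"rz":0,"fingers":1},
    {"x":0,"y":0,"z":-90,"rx":0,"ry":0,"rz":0,"fingers":1},
    {"x":0,"y":0,"z":-105,"rx":0,"ry":0,"rz":0,"fingers":1}
  ],
  "force": 25
}}

```text
time_s: 3.6
tool_pos: [0.5132, 0.4326, 0.1532]
tool_rot: [179.7, -0.0, 130.3]
force: [0.3, -0.4, -0.3]
grip_width: 0.032
grasp_force: 25.0
```

```bash
python3 go.py 674 -102 150 90
```

```text
t 3.6 [513.2 432.6 153.2] [ 1.7974e+02 -2.0000e-02  1.3028e+02] w 32.0 F [ 0.3 -0.4 -0.3] g 25.0
(674.0, -102.0, 150.0, 90.0) -> [-511.8 -222.9    2. ] rot [ 0.004 -0.002  0.703]
```

Emit:
{"method": "drive_tool", "body": {
  "moves": [
    {"x":-18,"y":-8,"z":0,"rx":0,"ry":0,"rz":0.03,"fingers":1},
    {"x":-50,"y":-22,"z":0,"rx":0,"ry":0,"rz":0.07,"fingers":1},
    {"x":-92,"y":-40,"z":0,"rx":0,"ry":0,"rz":0.13,"fingers":1},
    {"x":-138,"y":-60,"z":0,"rx":0,"ry":0,"rz":0.19,"fingers":1},
    {"x":-184,"y":-80,"z":0,"rx":0,"ry":0,"rz":0.25,"fingers":1},
    {"x":-230,"y":-100,"z":0,"rx":0,"ry":0,"rz":0.32,"fingers":1},
    {"x":-276,"y":-120,"z":0,"rx":0,"ry":0,"rz":0.38,"fingers":1},
    {"x":-322,"y":-140,"z":0,"rx":0,"ry":0,"rz":0.44,"fingers":1},
    {"x":-368,"y":-160,"z":0,"rx":0,"ry":0,"rz":0.5,"fingers":1},
    {"x":-414,"y":-180,"z":0,"rx":0,"ry":0,"rz":0.57,"fingers":1},
    {"x":-460,"y":-200,"z":0,"rx":0,"ry":0,"rz":0.63,"fingers":1},
    {"x":-494,"y":-215,"z":0,"rx":0,"ry":0,"rz":0.68,"fingers":1},
    {"x":-512,"y":-223,"z":0,"rx":0,"ry":0,"rz":0.7,"fingers":1},
    {"x":-512,"y":-223,"z":0,"rx":0,"ry":0,"rz":0.7,"fingers":1},
    {"x":-512,"y":-223,"z":0,"rx":0,"ry":0,"rz":0.7,"fingers":1},
    {"x":-512,"y":-223,"z":0,"rx":0,"ry":0,"rz":0.7,"fingers":1}
  ]
}}

```text
time_s: 5.6
tool_pos: [0.673, -0.1005, 0.1495]
tool_rot: [-180.0, -0.1, 90.4]
force: [0.2, -0.1, -0.2]
grip_width: 0.0312
grasp_force: 25.0
```

```bash
python3 go.py 674 -102 49 90
```

```text
t 5.6 [ 673.  -100.5  149.5] [-1.7999e+02 -8.0000e-02  9.0350e+01] w 31.2 F [ 0.2 -0.1 -0.2] g 25.0
(674.0, -102.0, 49.0, 90.0) -> [ -1.6   1.  100.5] rot [-0.    -0.001  0.006]
```

Lower slowly to touch, then check the force before releasing.

Emit:
{"method": "drive_tool", "body": {
  "moves": [
    {"x":-1,"y":1,"z":25,"rx":0,"ry":0,"rz":0,"fingers":1},
    {"x":-1,"y":1,"z":55,"rx":0,"ry":0,"rz":0,"fingers":1},
    {"x":-1,"y":1,"z":80,"rx":0,"ry":0,"rz":0,"fingers":1},
    {"x":-1,"y":1,"z":92,"rx":0,"ry":0,"rz":0,"fingers":1},
    {"x":-1,"y":1,"z":97,"rx":0,"ry":0,"rz":0,"fingers":1},
    {"x":-1,"y":1,"z":99,"rx":0,"ry":0,"rz":0,"fingers":1},
    {"x":-1,"y":1,"z":100,"rx":0,"ry":0,"rz":0,"fingers":1},
    {"x":-1,"y":1,"z":101,"rx":0,"ry":0,"rz":0,"fingers":1},
    {"x":-1,"y":1,"z":101,"rx":0,"ry":0,"rz":0,"fingers":1}
  ]
}}

```text
time_s: 6.72
tool_pos: [0.6742, -0.104, 0.0489]
tool_rot: [180.0, -0.0, 90.2]
force: [-1.1, 0.5, -0.4]
grip_width: 0.0317
grasp_force: 25.0
```

Emit:
{"method": "drive_tool", "body": {
  "moves": [
    {"x":0,"y":0,"z":0.5,"rx":0,"ry":0,"rz":0,"fingers":1},
    {"x":0,"y":0,"z":1,"rx":0,"ry":0,"rz":0,"fingers":1},
    {"x":0,"y":0,"z":1,"rx":0,"ry":0,"rz":0,"fingers":0.2},
    {"x":0,"y":0,"z":1,"rx":0,"ry":0,"rz":0,"fingers":-0.5},
    {"x":0,"y":0,"z":1,"rx":0,"ry":0,"rz":0,"fingers":-1},
    {"x":0,"y":0,"z":1,"rx":0,"ry":0,"rz":0,"fingers":-1},
    {"x":0,"y":0,"z":1,"rx":0,"ry":0,"rz":0,"fingers":-1},
    {"x":0,"y":0,"z":1,"rx":0,"ry":0,"rz":0,"fingers":-1},
    {"x":0,"y":0,"z":-30,"rx":0,"ry":0,"rz":0,"fingers":-1},
    {"x":0,"y":0,"z":-70,"rx":0,"ry":0,"rz":0,"fingers":-1},
    {"x":0,"y":0,"z":-101,"rx":0,"ry":0,"rz":0,"fingers":-1},
    {"x":0,"y":0,"z":-101,"rx":0,"ry":0,"rz":0,"fingers":-1}
  ]
}}

```text
time_s: 8.22
tool_pos: [0.676, -0.1046, 0.1529]
tool_rot: [179.7, 0.0, 90.2]
force: [-0.2, -0.2, -0.1]
grip_width: 0.0866
grasp_force: 0.0
```

```bash
python3 go.py 592 -257 150 139.6 592 -257 150 -40.4; python3 - <<'E'
from cell import vision;import cv2
c=vision.read_camera('scene');i=c['image'][130:330,150:400];cv2.imwrite('pics/s2.png',cv2.resize(i,None,fx=3,fy=3)[:,:,::-1])
E
```

```text
t 8.22 [ 676.  -104.6  152.9] [1.7965e+02 2.0000e-02 9.0170e+01] w 86.6 F [-0.2 -0.2 -0.1] g 0.0
(592.0, -257.0, 150.0, 139.6) -> [-152.2  -84.5    2.5] rot [ 0.006  0.003 -0.863]
(592.0, -257.0, 150.0, -40.4) -> [-152.2  -84.5    2.5] rot [ 0.004 -0.007  2.279]
```

View pics/s2.png

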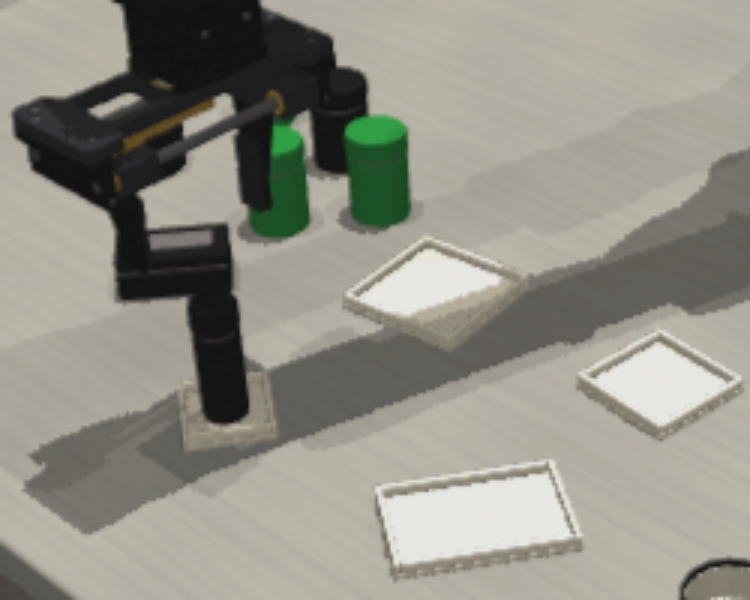

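Tube stands in the middle of its tray (crop pixel 222,360), upright. Next is the case.

Emit:
{"method": "drive_tool", "body": {
  "moves": [
    {"x":-30,"y":-17,"z":0,"rx":0,"ry":0,"rz":-0.15,"fingers":-1},
    {"x":-70,"y":-39,"z":0,"rx":0,"ry":0,"rz":-0.3,"fingers":-1},
    {"x":-110,"y":-61,"z":0,"rx":0,"ry":0,"rz":-0.45,"fingers":-1},
    {"x":-140,"y":-78,"z":0,"rx":0,"ry":0,"rz":-0.6,"fingers":-1},
    {"x":-152,"y":-84,"z":0,"rx":0,"ry":0,"rz":-0.75,"fingers":-1},
    {"x":-152,"y":-84,"z":2,"rx":0,"ry":0,"rz":-0.86,"fingers":-1},
    {"x":-152,"y":-84,"z":2,"rx":0,"ry":0,"rz":-0.86,"fingers":-1},
    {"x":-152,"y":-84,"z":2,"rx":0,"ry":0,"rz":-0.86,"fingers":-1},
    {"x":-152,"y":-84,"z":2,"rx":0,"ry":0,"rz":-0.86,"fingers":-1}
  ]
}}

```text
time_s: 9.4
tool_pos: [0.5906, -0.2558, 0.1472]
tool_rot: [-180.0, -0.0, 139.4]
force: [-0.3, 0.3, 0.4]
grip_width: 0.0866
grasp_force: 0.0
```

```bash
python3 go.py 592 -257 18 139.6
```

```text
t 9.4 [ 590.6 -255.8  147.2] [-1.7999e+02 -3.0000e-02  1.3943e+02] w 86.6 F [-0.3  0.3  0.4] g 0.0
(592.0, -257.0, 18.0, 139.6) -> [-1.900e+00  1.000e-01  1.292e+02] rot [-0.    -0.    -0.003]
```

Emit:
{"method": "drive_tool", "body": {
  "moves": [
    {"x":-1,"y":0,"z":40,"rx":0,"ry":0,"rz":0,"fingers":-1},
    {"x":-1,"y":0,"z":80,"rx":0,"ry":0,"rz":0,"fingers":-1},
    {"x":-1,"y":0,"z":115,"rx":0,"ry":0,"rz":0,"fingers":-1},
    {"x":-1,"y":0,"z":129,"rx":0,"ry":0,"rz":0,"fingers":-1},
    {"x":-1,"y":0,"z":129,"rx":0,"ry":0,"rz":0,"fingers":-1},
    {"x":-1,"y":0,"z":129,"rx":0,"ry":0,"rz":0,"fingers":1},
    {"x":-1,"y":0,"z":129,"rx":0,"ry":0,"rz":0,"fingers":1},
    {"x":-1,"y":0,"z":129,"rx":0,"ry":0,"rz":0,"fingers":1},
    {"x":-1,"y":0,"z":129,"rx":0,"ry":0,"rz":0,"fingers":1},
    {"x":-1,"y":0,"z":129,"rx":0,"ry":0,"rz":0,"fingers":1},
    {"x":-1,"y":0,"z":129,"rx":0,"ry":0,"rz":0,"fingers":1},
    {"x":-1,"y":0,"z":129,"rx":0,"ry":0,"rz":0,"fingers":1},
    {"x":-1,"y":0,"z":129,"rx":0,"ry":0,"rz":0,"fingers":1}
  ],
  "force": 30
}}

```text
time_s: 11.02
tool_pos: [0.5913, -0.2569, 0.0186]
tool_rot: [180.0, 0.0, 139.4]
force: [-1.0, 0.8, 2.8]
grip_width: 0.0438
grasp_force: 30.0
```

```bash
python3 go.py 643 99 150 144.6
```

```text
t 11.03 [ 591.3 -256.9   18.6] [179.99   0.   139.45] w 43.8 F [-1.   0.8  2.8] g 30.0
(643.0, 99.0, 150.0, 144.6) -> [ 192.1  304.  -131.3] rot [ 0.    0.   -0.09]
```

Emit:
{"method": "drive_tool", "body": {
  "moves": [
    {"x":0,"y":0,"z":-10,"rx":0,"ry":0,"rz":0,"fingers":1},
    {"x":0,"y":0,"z":-35,"rx":0,"ry":0,"rz":0,"fingers":1},
    {"x":0,"y":0,"z":-70,"rx":0,"ry":0,"rz":0,"fingers":1},
    {"x":0,"y":0,"z":-105,"rx":0,"ry":0,"rz":0,"fingers":1},
    {"x":0,"y":0,"z":-130,"rx":0,"ry":0,"rz":0,"fingers":1},
    {"x":10,"y":15,"z":-131,"rx":0,"ry":0,"rz":0,"fingers":1},
    {"x":29,"y":46,"z":-131,"rx":0,"ry":0,"rz":-0.01,"fingers":1},
    {"x":54,"y":85,"z":-131,"rx":0,"ry":0,"rz":-0.02,"fingers":1},
    {"x":80,"y":127,"z":-131,"rx":0,"ry":0,"rz":-0.04,"fingers":1},
    {"x":107,"y":169,"z":-131,"rx":0,"ry":0,"rz":-0.05,"fingers":1},
    {"x":134,"y":211,"z":-131,"rx":0,"ry":0,"rz":-0.07,"fingers":1},
    {"x":160,"y":253,"z":-131,"rx":0,"ry":0,"rz":-0.08,"fingers":1},
    {"x":180,"y":285,"z":-131,"rx":0,"ry":0,"rz":-0.09,"fingers":1},
    {"x":192,"y":304,"z":-131,"rx":0,"ry":0,"rz":-0.09,"fingers":1},
    {"x":192,"y":304,"z":-131,"rx":0,"ry":0,"rz":-0.09,"fingers":1},
    {"x":192,"y":304,"z":-131,"rx":0,"ry":0,"rz":-0.09,"fingers":1},
    {"x":192,"y":304,"z":-131,"rx":0,"ry":0,"rz":-0.09,"fingers":1}
  ]
}}

```text
time_s: 13.15
tool_pos: [0.6431, 0.0962, 0.1496]
tool_rot: [-180.0, 0.0, 144.4]
force: [0.3, 0.1, -0.6]
grip_width: 0.0438
grasp_force: 30.0
```

```bash
python3 go.py 643 99 22.6 144.6
```

```text
t 13.15 [643.1  96.2 149.6] [-1.7996e+02  4.0000e-02  1.4440e+02] w 43.8 F [ 0.3  0.1 -0.6] g 30.0
(643.0, 99.0, 22.6, 144.6) -> [  1.8   2.3 127. ] rot [-0.001  0.001 -0.003]
```

Emit:
{"method": "drive_tool", "body": {
  "moves": [
    {"x":1,"y":2,"z":30,"rx":0,"ry":0,"rz":0,"fingers":1},
    {"x":1,"y":2,"z":70,"rx":0,"ry":0,"rz":0,"fingers":1},
    {"x":1,"y":2,"z":105,"rx":0,"ry":0,"rz":0,"fingers":1},
    {"x":1,"y":2,"z":118,"rx":0,"ry":0,"rz":0,"fingers":1},
    {"x":1,"y":2,"z":123,"rx":0,"ry":0,"rz":0,"fingers":1},
    {"x":1,"y":2,"z":125,"rx":0,"ry":0,"rz":0,"fingers":1},
    {"x":1,"y":2,"z":127,"rx":0,"ry":0,"rz":0,"fingers":1},
    {"x":1,"y":2,"z":128,"rx":0,"ry":0,"rz":0,"fingers":1},
    {"x":1,"y":2,"z":128,"rx":0,"ry":0,"rz":0,"fingers":1}
  ]
}}

```text
time_s: 14.28
tool_pos: [0.6441, 0.1013, 0.0226]
tool_rot: [179.9, 0.1, 144.6]
force: [-0.4, -0.1, 2.3]
grip_width: 0.0439
grasp_force: 30.0
```

Emit:
{"method": "drive_tool", "body": {
  "moves": [
    {"x":0,"y":0,"z":0,"rx":0,"ry":0,"rz":0,"fingers":0.0},
    {"x":0,"y":0,"z":0,"rx":0,"ry":0,"rz":0,"fingers":-0.5},
    {"x":0,"y":0,"z":0,"rx":0,"ry":0,"rz":0,"fingers":-0.6},
    {"x":0,"y":0,"z":0,"rx":0,"ry":0,"rz":0,"fingers":-0.6},
    {"x":0,"y":0,"z":0,"rx":0,"ry":0,"rz":0,"fingers":-0.6},
    {"x":0,"y":0,"z":-20,"rx":0,"ry":0,"rz":0,"fingers":-0.6},
    {"x":0,"y":0,"z":-60,"rx":0,"ry":0,"rz":0,"fingers":-1},
    {"x":0,"y":0,"z":-100,"rx":0,"ry":0,"rz":0,"fingers":-1},
    {"x":0,"y":0,"z":-130,"rx":0,"ry":0,"rz":0,"fingers":-1},
    {"x":0,"y":0,"z":-130,"rx":0,"ry":0,"rz":0,"fingers":-1}
  ]
}}

```text
time_s: 15.52
tool_pos: [0.6458, 0.1013, 0.1565]
tool_rot: [179.7, 0.3, 144.6]
force: [1.1, 0.5, 0.0]
grip_width: 0.0864
grasp_force: 0.0
```

```bash
python3 go.py 560 -100 152 105 384 -292 152 90; cat > look.py <<'E'
import sys,pickle
from cell import vision;import cv2
n,a,b,c,d,o=sys.argv[1:];k=vision.read_camera(n);pickle.dump(k,open(o+'.pkl','wb'));i=k['image'][int(a):int(b),int(c):int(d)]
f=min(800/i.shape[1],600/i.shape[0]);cv2.imwrite(f'pics/{o}.png',cv2.resize(i,None,fx=f,fy=f)[:,:,::-1])
E
python3 look.py scene 130 380 150 450 s3
```

```text
t 15.53 [645.8 101.3 156.5] [179.66   0.29 144.59] w 86.4 F [1.1 0.5 0. ] g 0.0
(560.0, -100.0, 152.0, 105.0) -> [ -46.7 -213.8    3.5] rot [0.008 0.003 0.691]
(384.0, -292.0, 152.0, 90.0) -> [ -14.5 -472.3    1.8] rot [0.008 0.002 0.953]
```

View pics/s3.png

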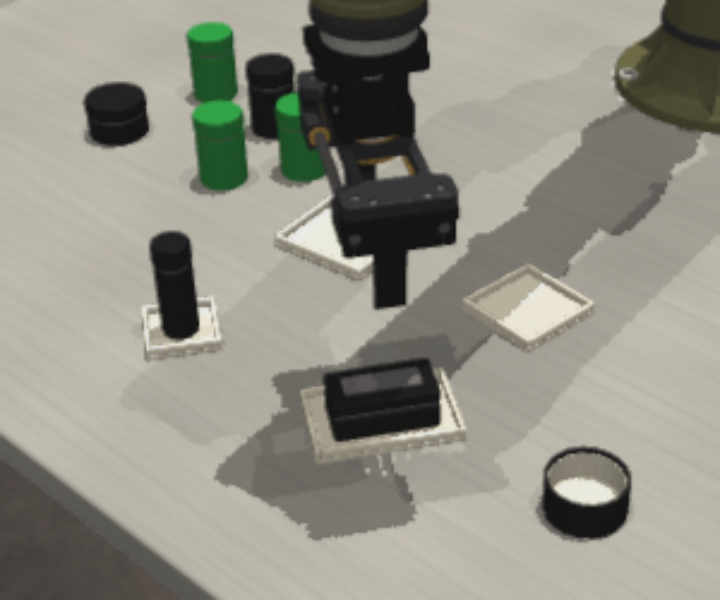

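Case (crop 382,398) lies flat and lengthwise in its tray. Next is the jar.

Emit:
{"method": "drive_tool", "body": {
  "moves": [
    {"x":-1,"y":-30,"z":0,"rx":0,"ry":0,"rz":0.06,"fingers":-1},
    {"x":-3,"y":-85,"z":0,"rx":0,"ry":0,"rz":0.18,"fingers":-1},
    {"x":-5,"y":-140,"z":0,"rx":0,"ry":0,"rz":0.3,"fingers":-1},
    {"x":-6,"y":-195,"z":0,"rx":0,"ry":0,"rz":0.42,"fingers":-1},
    {"x":-8,"y":-250,"z":0,"rx":0,"ry":0,"rz":0.54,"fingers":-1},
    {"x":-9,"y":-305,"z":0,"rx":0,"ry":0,"rz":0.66,"fingers":-1},
    {"x":-11,"y":-360,"z":0,"rx":0,"ry":0,"rz":0.78,"fingers":-1},
    {"x":-12,"y":-415,"z":0,"rx":0,"ry":0,"rz":0.88,"fingers":-1},
    {"x":-14,"y":-455,"z":0,"rx":0,"ry":0,"rz":0.95,"fingers":-1},
    {"x":-14,"y":-472,"z":0,"rx":0,"ry":0,"rz":0.95,"fingers":-1},
    {"x":-14,"y":-472,"z":0,"rx":0,"ry":0,"rz":0.95,"fingers":-1},
    {"x":-14,"y":-472,"z":0,"rx":0,"ry":0,"rz":0.95,"fingers":-1},
    {"x":-14,"y":-472,"z":0,"rx":0,"ry":0,"rz":0.95,"fingers":-1}
  ]
}}

```text
time_s: 17.2
tool_pos: [0.3824, -0.2903, 0.1514]
tool_rot: [-180.0, -0.0, 90.4]
force: [-0.4, 0.1, -0.2]
grip_width: 0.087
grasp_force: 0.0
```

```bash
python3 go.py 384 -292 34 90; python3 look.py scene 110 260 170 370 s4; python3 - <<'E'
import pickle;from h import *
# jar/green lid tops at z=75 from first top picture: lid disc edge on the camera-far side -> centre
c=pickle.load(open('top.pkl','rb'));im=c['image'];v=im.max(2).astype(int);g=im[...,1].astype(int)-im[...,0]
for k,p,M in(('jar',(454,304),(v<82)&(g<25)),('g1',(438,258),g>25),('g2',(417,287),g>25),('g3',(503,310),g>25)):
    P=ray(c,blob(M,p),.075)*1000;print(k,P.min(0).round(1),P.max(0).round(1))
E
```

```text
t 17.2 [ 382.4 -290.3  151.4] [-1.7998e+02 -2.0000e-02  9.0360e+01] w 87.0 F [-0.4  0.1 -0.2] g 0.0
(384.0, -292.0, 34.0, 90.0) -> [ -1.7   1.6 117.4] rot [-0.    -0.     0.006]
jar [ 360.6 -315.4] [ 407.7 -257.4]
g1 [ 461.1 -282.5] [ 506.9 -236.9]
g2 [ 398.2 -234.2] [ 443.5 -186.8]
g3 [ 351. -420.] [ 395.9 -372.8]
```

View pics/s4.png

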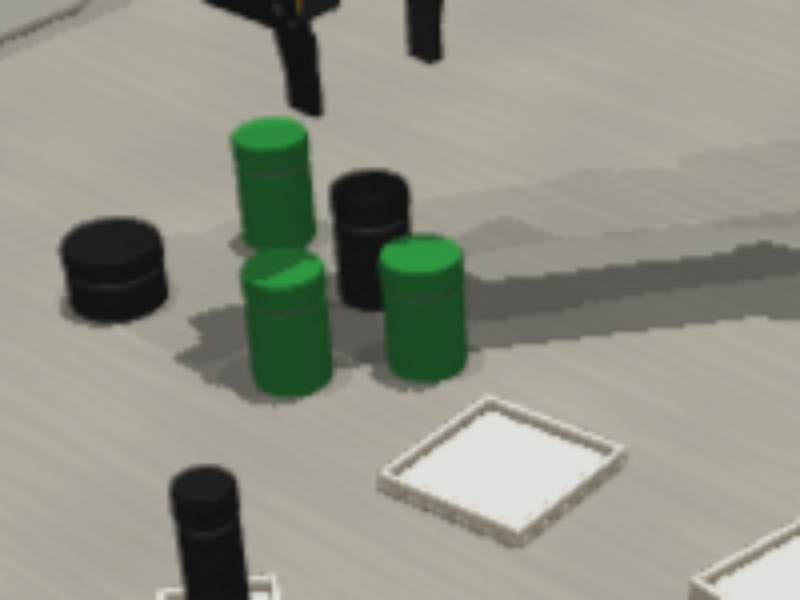

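The crop shows the black lidded jar (370,235) among the three green ones, with the open fingers above it. The lid edge puts its centre at (384,-291). Descending.

Emit:
{"method": "drive_tool", "body": {
  "moves": [
    {"x":-1,"y":1,"z":35,"rx":0,"ry":0,"rz":0,"fingers":-1},
    {"x":-1,"y":1,"z":65,"rx":0,"ry":0,"rz":0,"fingers":-1},
    {"x":-1,"y":1,"z":95,"rx":0,"ry":0,"rz":0,"fingers":-1},
    {"x":-1,"y":1,"z":117,"rx":0,"ry":0,"rz":0,"fingers":-1},
    {"x":-1,"y":1,"z":117,"rx":0,"ry":0,"rz":0,"fingers":-1},
    {"x":-1,"y":1,"z":117,"rx":0,"ry":0,"rz":0,"fingers":1},
    {"x":-1,"y":1,"z":117,"rx":0,"ry":0,"rz":0,"fingers":1},
    {"x":-1,"y":1,"z":117,"rx":0,"ry":0,"rz":0,"fingers":1},
    {"x":-1,"y":1,"z":117,"rx":0,"ry":0,"rz":0,"fingers":1},
    {"x":-1,"y":1,"z":117,"rx":0,"ry":0,"rz":0,"fingers":1},
    {"x":-1,"y":1,"z":117,"rx":0,"ry":0,"rz":0,"fingers":1},
    {"x":-1,"y":1,"z":117,"rx":0,"ry":0,"rz":0,"fingers":1},
    {"x":-1,"y":1,"z":117,"rx":0,"ry":0,"rz":0,"fingers":1}
  ],
  "force": 30
}}

```text
time_s: 18.88
tool_pos: [0.3826, -0.2928, 0.0347]
tool_rot: [180.0, -0.0, 90.2]
force: [-0.7, 1.2, 3.9]
grip_width: 0.0477
grasp_force: 30.0
```

```bash
python3 go.py 384 -292 160 90 480 -95 160 90 459.5 98 160 90
```

```text
t 18.88 [ 382.6 -292.8   34.7] [179.98  -0.    90.17] w 47.7 F [-0.7  1.2  3.9] g 30.0
(384.0, -292.0, 160.0, 90.0) -> [   0.8    1.4 -125.3] rot [ 0.    -0.     0.003]
(480.0, -95.0, 160.0, 90.0) -> [ 197.5   98.  -125.2] rot [ 0.    -0.     0.003]
(459.5, 98.0, 160.0, 90.0) -> [ 390.6   78.1 -125.2] rot [ 0.    -0.     0.003]
```

Emit:
{"method": "drive_tool", "body": {
  "moves": [
    {"x":0,"y":0,"z":-10,"rx":0,"ry":0,"rz":0,"fingers":1},
    {"x":0,"y":0,"z":-35,"rx":0,"ry":0,"rz":0,"fingers":1},
    {"x":0,"y":0,"z":-70,"rx":0,"ry":0,"rz":0,"fingers":1},
    {"x":0,"y":0,"z":-105,"rx":0,"ry":0,"rz":0,"fingers":1},
    {"x":0,"y":0,"z":-125,"rx":0,"ry":0,"rz":0,"fingers":1},
    {"x":15,"y":8,"z":-125,"rx":0,"ry":0,"rz":0,"fingers":1},
    {"x":45,"y":23,"z":-125,"rx":0,"ry":0,"rz":0,"fingers":1},
    {"x":80,"y":41,"z":-125,"rx":0,"ry":0,"rz":0,"fingers":1},
    {"x":118,"y":60,"z":-125,"rx":0,"ry":0,"rz":0,"fingers":1},
    {"x":158,"y":78,"z":-125,"rx":0,"ry":0,"rz":0,"fingers":1},
    {"x":198,"y":92,"z":-125,"rx":0,"ry":0,"rz":0,"fingers":1},
    {"x":240,"y":95,"z":-125,"rx":0,"ry":0,"rz":0,"fingers":1},
    {"x":280,"y":91,"z":-125,"rx":0,"ry":0,"rz":0,"fingers":1},
    {"x":320,"y":86,"z":-125,"rx":0,"ry":0,"rz":0,"fingers":1},
    {"x":355,"y":82,"z":-125,"rx":0,"ry":0,"rz":0,"fingers":1},
    {"x":380,"y":79,"z":-125,"rx":0,"ry":0,"rz":0,"fingers":1},
    {"x":391,"y":78,"z":-125,"rx":0,"ry":0,"rz":0,"fingers":1},
    {"x":391,"y":78,"z":-125,"rx":0,"ry":0,"rz":0,"fingers":1},
    {"x":391,"y":78,"z":-125,"rx":0,"ry":0,"rz":0,"fingers":1},
    {"x":391,"y":78,"z":-125,"rx":0,"ry":0,"rz":0,"fingers":1}
  ]
}}

```text
time_s: 21.38
tool_pos: [0.4594, 0.0973, 0.1596]
tool_rot: [-180.0, 0.0, 90.1]
force: [0.3, -0.2, -0.7]
grip_width: 0.0473
grasp_force: 30.0
```

```bash
python3 go.py 459.5 98 38.7 90
```

```text
t 21.38 [459.4  97.3 159.6] [-1.800e+02  1.000e-02  9.006e+01] w 47.3 F [ 0.3 -0.2 -0.7] g 30.0
(459.5, 98.0, 38.7, 90.0) -> [8.000e-01 1.000e-01 1.208e+02] rot [-0.     0.     0.001]
```

Emit:
{"method": "drive_tool", "body": {
  "moves": [
    {"x":0,"y":0,"z":30,"rx":0,"ry":0,"rz":0,"fingers":1},
    {"x":0,"y":0,"z":65,"rx":0,"ry":0,"rz":0,"fingers":1},
    {"x":0,"y":0,"z":97,"rx":0,"ry":0,"rz":0,"fingers":1},
    {"x":0,"y":0,"z":112,"rx":0,"ry":0,"rz":0,"fingers":1},
    {"x":0,"y":0,"z":117,"rx":0,"ry":0,"rz":0,"fingers":1},
    {"x":0,"y":0,"z":119,"rx":0,"ry":0,"rz":0,"fingers":1},
    {"x":0,"y":0,"z":121,"rx":0,"ry":0,"rz":0,"fingers":1},
    {"x":0,"y":0,"z":122,"rx":0,"ry":0,"rz":0,"fingers":1},
    {"x":0,"y":0,"z":122,"rx":0,"ry":0,"rz":0,"fingers":1}
  ]
}}

```text
time_s: 22.5
tool_pos: [0.46, 0.0987, 0.0387]
tool_rot: [179.9, -0.0, 90.2]
force: [-1.8, -0.3, 5.7]
grip_width: 0.0476
grasp_force: 30.0
```

Emit:
{"method": "drive_tool", "body": {
  "moves": [
    {"x":0,"y":0,"z":0,"rx":0,"ry":0,"rz":0,"fingers":0.0},
    {"x":0,"y":0,"z":0,"rx":0,"ry":0,"rz":0,"fingers":-0.5},
    {"x":0,"y":0,"z":0,"rx":0,"ry":0,"rz":0,"fingers":-1},
    {"x":0,"y":0,"z":0,"rx":0,"ry":0,"rz":0,"fingers":-1},
    {"x":0,"y":0,"z":0,"rx":0,"ry":0,"rz":0,"fingers":-1},
    {"x":0,"y":0,"z":0,"rx":0,"ry":0,"rz":0,"fingers":-1},
    {"x":0,"y":0,"z":-20,"rx":0,"ry":0,"rz":0,"fingers":-1},
    {"x":0,"y":0,"z":-60,"rx":0,"ry":0,"rz":0,"fingers":-1},
    {"x":0,"y":0,"z":-100,"rx":0,"ry":0,"rz":0,"fingers":-1},
    {"x":0,"y":0,"z":-120,"rx":0,"ry":0,"rz":0,"fingers":-1},
    {"x":0,"y":0,"z":-120,"rx":0,"ry":0,"rz":0,"fingers":-1}
  ]
}}

```text
time_s: 23.88
tool_pos: [0.4604, 0.0988, 0.1591]
tool_rot: [179.8, -0.1, 90.2]
force: [0.1, 1.4, 0.8]
grip_width: 0.0872
grasp_force: 0.0
```

```bash
python3 go.py 493.5 -414 155 30;  python3 look.py scene 130 380 150 450 s5
```

```text
t 23.88 [460.4  98.8 159.1] [ 1.798e+02 -8.000e-02  9.017e+01] w 87.2 F [0.1 1.4 0.8] g 0.0
(493.5, -414.0, 155.0, 30.0) -> [-512.9   31.5    3.5] rot [ 0.002 -0.003  1.05 ]
```

View pics/s5.png

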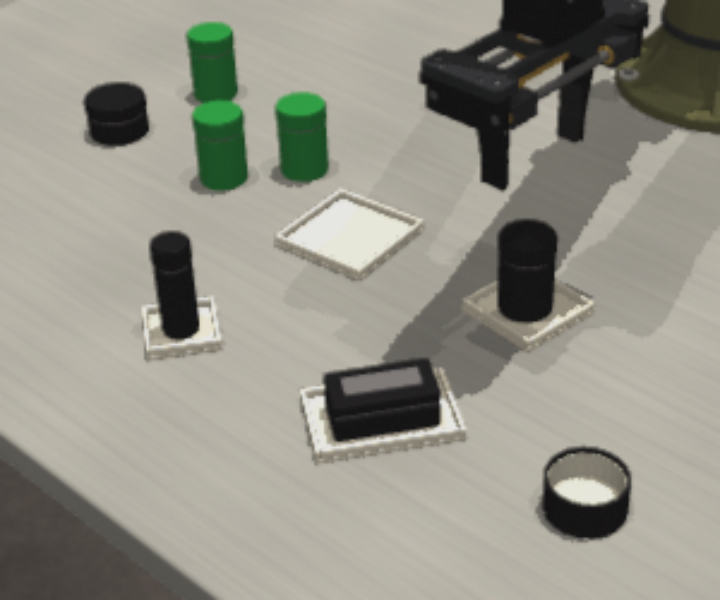

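The jar (crop 526,270) stands in its tray, and the squat jar at (117,113) hasn't moved. Squat jar next.

Emit:
{"method": "drive_tool", "body": {
  "moves": [
    {"x":-25,"y":2,"z":0,"rx":0,"ry":0,"rz":0.06,"fingers":-1},
    {"x":-75,"y":5,"z":0,"rx":0,"ry":0,"rz":0.17,"fingers":-1},
    {"x":-130,"y":8,"z":0,"rx":0,"ry":0,"rz":0.28,"fingers":-1},
    {"x":-185,"y":11,"z":0,"rx":0,"ry":0,"rz":0.4,"fingers":-1},
    {"x":-240,"y":15,"z":0,"rx":0,"ry":0,"rz":0.52,"fingers":-1},
    {"x":-295,"y":18,"z":0,"rx":0,"ry":0,"rz":0.64,"fingers":-1},
    {"x":-350,"y":21,"z":0,"rx":0,"ry":0,"rz":0.76,"fingers":-1},
    {"x":-405,"y":25,"z":0,"rx":0,"ry":0,"rz":0.88,"fingers":-1},
    {"x":-455,"y":28,"z":0,"rx":0,"ry":0,"rz":1.0,"fingers":-1},
    {"x":-495,"y":30,"z":0,"rx":0,"ry":0,"rz":1.05,"fingers":-1},
    {"x":-513,"y":31,"z":0,"rx":0,"ry":0,"rz":1.05,"fingers":-1},
    {"x":-513,"y":31,"z":0,"rx":0,"ry":0,"rz":1.05,"fingers":-1},
    {"x":-513,"y":31,"z":0,"rx":0,"ry":0,"rz":1.05,"fingers":-1},
    {"x":-513,"y":31,"z":0,"rx":0,"ry":0,"rz":1.05,"fingers":-1}
  ]
}}

```text
time_s: 25.68
tool_pos: [0.4925, -0.4126, 0.1576]
tool_rot: [-180.0, -0.1, 30.2]
force: [-0.0, 0.2, 1.5]
grip_width: 0.0867
grasp_force: 0.0
```

```bash
python3 go.py 493.5 -414 20 30
```

```text
t 25.68 [ 492.5 -412.6  157.6] [-1.7995e+02 -7.0000e-02  3.0150e+01] w 86.7 F [-0.   0.2  1.5] g 0.0
(493.5, -414.0, 20.0, 30.0) -> [ -0.    1.9 137.6] rot [-0.001 -0.001  0.003]
```

Emit:
{"method": "drive_tool", "body": {
  "moves": [
    {"x":0,"y":1,"z":35,"rx":0,"ry":0,"rz":0,"fingers":-1},
    {"x":0,"y":1,"z":70,"rx":0,"ry":0,"rz":0,"fingers":-1},
    {"x":0,"y":1,"z":100,"rx":0,"ry":0,"rz":0,"fingers":-1},
    {"x":0,"y":1,"z":125,"rx":0,"ry":0,"rz":0,"fingers":-1},
    {"x":0,"y":1,"z":137,"rx":0,"ry":0,"rz":0,"fingers":-1},
    {"x":0,"y":1,"z":137,"rx":0,"ry":0,"rz":0,"fingers":-1},
    {"x":0,"y":1,"z":137,"rx":0,"ry":0,"rz":0,"fingers":1},
    {"x":0,"y":1,"z":137,"rx":0,"ry":0,"rz":0,"fingers":1},
    {"x":0,"y":1,"z":137,"rx":0,"ry":0,"rz":0,"fingers":1},
    {"x":0,"y":1,"z":137,"rx":0,"ry":0,"rz":0,"fingers":1},
    {"x":0,"y":1,"z":137,"rx":0,"ry":0,"rz":0,"fingers":1},
    {"x":0,"y":1,"z":137,"rx":0,"ry":0,"rz":0,"fingers":1},
    {"x":0,"y":1,"z":137,"rx":0,"ry":0,"rz":0,"fingers":1}
  ],
  "force": 35
}}

```text
time_s: 27.3
tool_pos: [0.4924, -0.4152, 0.0211]
tool_rot: [-180.0, -0.0, 30.0]
force: [-2.5, 2.6, 6.2]
grip_width: 0.0614
grasp_force: 35.0
```

```bash
python3 go.py 493.5 -414 155 30 478.5 -94.7 155 30 478.5 -94.7 155 60
```

```text
t 27.3 [ 492.4 -415.2   21.1] [-1.7999e+02 -3.0000e-02  3.0020e+01] w 61.4 F [-2.5  2.6  6.2] g 35.0
(493.5, -414.0, 155.0, 30.0) -> [   1.6   -0.5 -133.9] rot [-0.    -0.001  0.   ]
(478.5, -94.7, 155.0, 30.0) -> [ 148.3 -284.5 -133.8] rot [-0.    -0.001  0.   ]
(478.5, -94.7, 155.0, 60.0) -> [ 148.3 -284.5 -133.8] rot [-0.    -0.001 -0.523]
```

Emit:
{"method": "drive_tool", "body": {
  "moves": [
    {"x":0,"y":0,"z":-10,"rx":0,"ry":0,"rz":0,"fingers":1},
    {"x":0,"y":0,"z":-35,"rx":0,"ry":0,"rz":0,"fingers":1},
    {"x":0,"y":0,"z":-70,"rx":0,"ry":0,"rz":0,"fingers":1},
    {"x":0,"y":0,"z":-105,"rx":0,"ry":0,"rz":0,"fingers":1},
    {"x":0,"y":0,"z":-130,"rx":0,"ry":0,"rz":0,"fingers":1},
    {"x":6,"y":-12,"z":-134,"rx":0,"ry":0,"rz":-0.02,"fingers":1},
    {"x":18,"y":-35,"z":-134,"rx":0,"ry":0,"rz":-0.06,"fingers":1},
    {"x":36,"y":-69,"z":-134,"rx":0,"ry":0,"rz":-0.12,"fingers":1},
    {"x":55,"y":-106,"z":-134,"rx":0,"ry":0,"rz":-0.19,"fingers":1},
    {"x":74,"y":-142,"z":-134,"rx":0,"ry":0,"rz":-0.26,"fingers":1},
    {"x":93,"y":-179,"z":-134,"rx":0,"ry":0,"rz":-0.33,"fingers":1},
    {"x":112,"y":-215,"z":-134,"rx":0,"ry":0,"rz":-0.4,"fingers":1},
    {"x":130,"y":-250,"z":-134,"rx":0,"ry":0,"rz":-0.46,"fingers":1},
    {"x":143,"y":-274,"z":-134,"rx":0,"ry":0,"rz":-0.51,"fingers":1},
    {"x":148,"y":-284,"z":-134,"rx":0,"ry":0,"rz":-0.52,"fingers":1},
    {"x":148,"y":-284,"z":-134,"rx":0,"ry":0,"rz":-0.52,"fingers":1},
    {"x":148,"y":-284,"z":-134,"rx":0,"ry":0,"rz":-0.52,"fingers":1},
    {"x":148,"y":-284,"z":-134,"rx":0,"ry":0,"rz":-0.52,"fingers":1}
  ]
}}

```text
time_s: 29.55
tool_pos: [0.4784, -0.0968, 0.1545]
tool_rot: [180.0, 0.0, 59.7]
force: [-0.5, -0.3, -1.5]
grip_width: 0.0613
grasp_force: 35.0
```

```bash
python3 go.py 478.5 -94.7 25 60
```

```text
t 29.55 [478.4 -96.8 154.5] [1.7999e+02 2.0000e-02 5.9670e+01] w 61.3 F [-0.5 -0.3 -1.5] g 35.0
(478.5, -94.7, 25.0, 60.0) -> [  1.9  -0.9 129.5] rot [ 0.     0.    -0.006]
```

Emit:
{"method": "drive_tool", "body": {
  "moves": [
    {"x":1,"y":-1,"z":30,"rx":0,"ry":0,"rz":0,"fingers":1},
    {"x":1,"y":-1,"z":70,"rx":0,"ry":0,"rz":0,"fingers":1},
    {"x":1,"y":-1,"z":105,"rx":0,"ry":0,"rz":0,"fingers":1},
    {"x":1,"y":-1,"z":120,"rx":0,"ry":0,"rz":0,"fingers":1},
    {"x":1,"y":-1,"z":125,"rx":0,"ry":0,"rz":0,"fingers":1},
    {"x":1,"y":-1,"z":127,"rx":0,"ry":0,"rz":0,"fingers":1},
    {"x":1,"y":-1,"z":129,"rx":0,"ry":0,"rz":0,"fingers":1},
    {"x":1,"y":-1,"z":130,"rx":0,"ry":0,"rz":0,"fingers":1},
    {"x":1,"y":-1,"z":130,"rx":0,"ry":0,"rz":0,"fingers":1}
  ]
}}

```text
time_s: 30.68
tool_pos: [0.4786, -0.0939, 0.0251]
tool_rot: [179.9, -0.0, 59.8]
force: [0.4, 1.2, -0.6]
grip_width: 0.0614
grasp_force: 35.0
```

Emit:
{"method": "drive_tool", "body": {
  "moves": [
    {"x":0,"y":0,"z":0.5,"rx":0,"ry":0,"rz":0,"fingers":1},
    {"x":0,"y":0,"z":1,"rx":0,"ry":0,"rz":0,"fingers":1},
    {"x":0,"y":0,"z":1,"rx":0,"ry":0,"rz":0,"fingers":-0.4},
    {"x":0,"y":0,"z":1,"rx":0,"ry":0,"rz":0,"fingers":-0.8},
    {"x":0,"y":0,"z":1,"rx":0,"ry":0,"rz":0,"fingers":-1},
    {"x":0,"y":0,"z":1,"rx":0,"ry":0,"rz":0,"fingers":-1},
    {"x":0,"y":0,"z":1,"rx":0,"ry":0,"rz":0,"fingers":-1},
    {"x":0,"y":0,"z":-20,"rx":0,"ry":0,"rz":0,"fingers":-1},
    {"x":0,"y":0,"z":-60,"rx":0,"ry":0,"rz":0,"fingers":-1},
    {"x":0,"y":0,"z":-100,"rx":0,"ry":0,"rz":0,"fingers":-1},
    {"x":0,"y":0,"z":-140,"rx":0,"ry":0,"rz":0,"fingers":-1},
    {"x":-60,"y":0,"z":-170,"rx":0,"ry":0,"rz":0,"fingers":-1},
    {"x":-110,"y":0,"z":-170,"rx":0,"ry":0,"rz":0,"fingers":-1},
    {"x":-160,"y":0,"z":-170,"rx":0,"ry":0,"rz":0,"fingers":-1},
    {"x":-160,"y":0,"z":-170,"rx":0,"ry":0,"rz":0,"fingers":-1},
    {"x":-160,"y":0,"z":-170,"rx":0,"ry":0,"rz":0,"fingers":-1}
  ]
}}

```text
time_s: 32.67
tool_pos: [0.3978, -0.2317, 0.1945]
tool_rot: [-180.0, -0.0, 59.8]
force: [-0.4, -0.7, -0.4]
grip_width: 0.0869
grasp_force: 0.0
```

```bash
python3 go.py; python3 look.py scene 120 380 150 550 s6; python3 - <<'E'
import pickle;from h import *
c=pickle.load(open('s6.pkl','rb'));v=c['image'].max(2)
for k,u,z in(('tube',(225,250),49),('case',(310,295),22),('jar',(370,243),41.5),('squat',(298,220),25)):print(k,*cen(c,blob(v<75,u),z/1000))
E
```

```text
t 32.67 [ 397.8 -231.7  194.5] [-1.7999e+02 -4.0000e-02  5.9810e+01] w 86.9 F [-0.4 -0.7 -0.4] g 0.0
tube [671.2, -107.4] rect [672.9, -106.5, 150.8, 32.8] longax 52.6
case [644.4, 101.0] rect [644.0, 101.6, 79.6, 88.6] longax -35.5
jar [457.3, 93.6] rect [458.0, 94.9, 143.6, 47.8] longax 37.7
squat [479.1, -94.5] rect [480.7, -94.5, 120.1, 60.2] longax 43.0
```

View pics/s6.png

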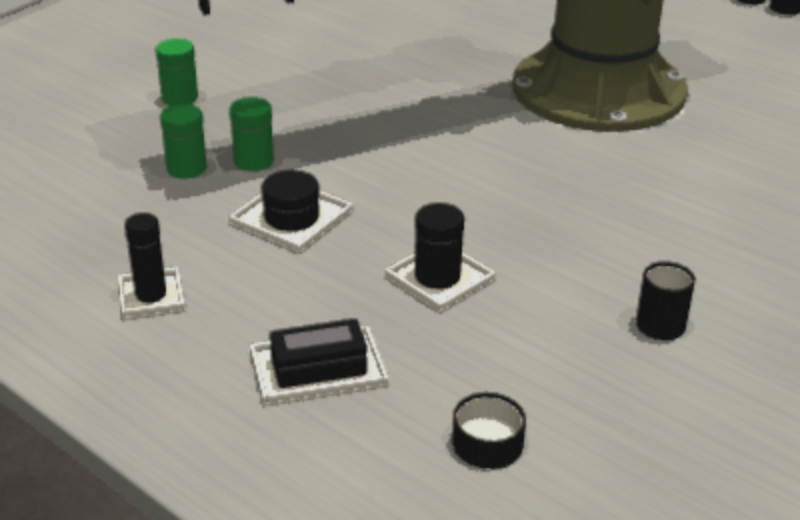

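All four containers stand upright near the centres of their own trays, at most about 6 mm off. The open jars (crop 665,300 and 489,430) and the green look-alikes haven't moved, and the gripper is clear.

```bash
python3 -c "
from cell import workorder;print(workorder.sign_off())"
```

```text
the job is handed in; nothing more can be done
None
```

I packed the tube, jar, squat jar and case into their own trays, upright and released, left the open jars and green look-alikes where they stood, and handed the job in at about 33 s; sign-off returned no verdict.

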